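# Lean the job board against the control box

## Task

Take the blue job board out of its slanted stand and lean it against the front of the cream control box: foot on the ledge close behind the yellow lip, back on the box's top edge, upright with the printed face outwards, square and not overhanging the sides. Have it standing on the ledge and leaning back before you let go. Leave the other things on the bench alone.

Things in the scene. Friction and masses are not known exactly. Their poses are not given: they have to be found in the camera images.
- board: blue rigid job board, flat slab 10 mm thick, 110 mm wide, 180 mm tall, 0.2 kg, white printed sheet with an orange bar near the top on its face. Origin: centre of its bottom edge face, mid-thickness. x: out of the printed face; y: along its width; z: up the board. Starts in the slanted slot, leaning 25 degrees from vertical, printed face looking upwards
- board_top (a point): centre of the board's top edge face, 180 mm from its origin along the board; same axes. The top 100 mm of the board are free of the stand on both sides, plain, and can be pinched across the thickness
- holder: fixed green and black filing stand, base 130 x 144 mm, one slot 16 mm wide slanted 25 degrees from vertical (its top leans to the stand's -x); slot back 70 mm, front lip 28 mm long along the slant. Origin: table level, 22 mm below the centre of the slot's floor; x: the side the printed face looks to; y: along the slot; z: up
- rest: fixed low cream control box 140 mm deep (x -140 to 0), 180 mm wide, 85 mm high. Origin: table level at the foot of its plain front face, mid-width; x: out of that face; y: along it; z: up. In front of the face: an aluminium ledge, top 6 mm above the table, x 0 to 46 mm, closed by a yellow lip, x 46 to 54 mm, 20 mm high, as wide as the box
- rest_edge (a point): middle of the box's top front edge, 85 mm above the table, against which the board's back rests; a board with its foot against the yellow lip leans about 25 degrees from vertical. Same axes as the control box
- bin: bystander: red parts bin, loose, open box 100 x 150 x 60 mm; origin at the centre of its underside
- stator: bystander: wound copper and steel stator standing on the table, loose, 72 mm across, 54 mm high; origin at the centre of its underside
- bottle: bystander: small amber bottle, loose, 56 mm across, 140 mm high; origin at the centre of its underside
Things that resemble listed ones, but are neither listed nor needed, are in the scene too. Several things have the shape of the holder; the one meant has the colours described above.

How it is judged:
By the outcome, as a careful person would: the job done as asked, in the order asked, and still so for the second after the job is handed in, with the robot touching nothing.
It also fails if it takes over 40 s, if anything falls off the work surface, if the arm or the gripper's body presses on something with over 40 N, if the wrist force passes 120 N, or if a joint passes its speed limit or range.

## Robot

A 6-joint arm with a two-finger parallel gripper is mounted at the origin on the work surface. World frame = base frame: x ahead of the robot, y to its left, z up, the work surface at z = 0. Lengths are in m, angles in rad, forces in N, time in s.
With the tool pointing down it reaches from about 0.35 to 0.775 m from the base axis. Payload 5.5 kg.
Tool frame: the origin (TCP) lies midway between the tips of the shut fingers; the grasp point (between the pads) lies 19 mm behind it; z points along the fingers, y is the line along which they close (so a half turn about z gives the same grasp; the last joint's range is limited). The gripper opens to 85 mm and grips with 20 to 120 N. Pads are 22 mm wide; open, the fingers measure 114 mm over their backs; the gripper's body (76 mm by 85 mm) begins 54 mm behind the grasp point. The pads swing forward as they close: fully open they stand 13 mm farther back than shut.
Start: joints at [-1.373, 0.313, 0.046, 1.304, 0, 1.431], TCP at [0.191, -0.543, 0.231] pointing down, gripper open.
Joint ranges: [-2.76, 2.76], [-0.86, 1.69], [-1.03, 1.26], [-2.2, 2.34], [-1.47, 1.5], [-3.14, 3.14]. Speed limits (rad/s): [2.57, 2.57, 3.14, 3.14, 3.14, 3.14].

## Interface

Orientations are given as a unit quaternion [w, x, y, z].
In Python, from workcell import get_state, read_camera, camera_info, hand_in, recognise gives the robot as it stands.
- The arm moves only by the tool arm_command, never from a script. Its argument "moves" is one flat list of numbers, 7 for each row, row after row: the opening, from -1 (shut) to 1 (fully open), then the shift along the tool's x, y, z in mm, then the turn, a rotation vector about the tool's x, y, z in rad. A call has 1 to 8 rows; each row shifts and turns the commanded pose from where the row before left it, along the tool's axes as they then stand; what a row does not reach is not made up. A row lasts 1/8 s, in which the tool goes at most 62.5 mm and 10.7 degrees, less where a joint would pass 70% of its speed; a pose out of reach is approached as far as the arm can. A call with a gripper value outside its range is refused whole. The fingers move at their own pace and stop on an object; "newtons" is the grip in N (left out, the last holds). Time passes only in rows, so rows that do not move let the fingers close. It gives the time, the measured TCP pose, the force, the opening and the grip force at its end, in the units of the state.
- get_state(): the state, without advancing time (a new reading comes with each control period).
- read_camera(name): name is "scene" or "top" or "wrist"; returns (picture, depth): 400x640x3 uint8, blue, green, red; 400x640 float32, m along the optical axis (not along the pixel's ray), 0 where there is no reading.
- camera_info(name): a dict with "fovy" (degrees; the focal length in pixels is half the picture's height over the tangent of half this angle, whatever the lens; pixels are square), "cx", "cy" (the principal point, pixels), "eye" and "orientation" of the camera in the world; the wrist camera has in their place "tool_from_camera" (4x4, takes a point from camera to tool coordinates, whose origin is the TCP and whose axes are the flange's). Camera axes: x right, y down, z forward; pixel columns grow to the right and rows downward; lengths in m; the calibration is good to about 2 mm. A picture is of the moment at which its call begins: read the wrist's pose just before it. camera_info takes no time and is no camera call.
- hand_in(): hands the job in; it is judged then, once.
Trained networks look in the newest picture that a camera, given by its name, has taken for a name from the list of things; names that differ only in an ending like _2 or _b are one class to them, and where a whole thing is asked for, a point or a joint stands for the part that bears it (a point fixed in the world has none). Each returns a list of dicts, best first, with "confidence" (0 to 1); they miss things now and then, are a little off and sometimes report something else, mostly with a low value. They report only what shows in the picture. A call takes as long as a camera call. They do not tell look-alikes from the thing itself.
- recognise(camera, label): "point" ([column, row] in pixels, amid what is visible of it).
The state is a dict: "clock": time; "joint_pos": joint angles; "qvel": joint speeds; "tau": joint torques, N m; "tcp_pos": TCP position; "orientation": TCP orientation; "wrist_force": force on the tool from outside, world axes, zero at the start; "ft_torque": the same for the moment, N m; "finger_gap": finger opening in m; "grip_force": force on a finger pad.
Only numpy, scipy, OpenCV 4.12 (cv2) and the standard library are available. Lean on these libraries where they do the work, as an engineer would, in place of code of your own. Each camera call takes 0.05 s, during which the arm holds its last target. There are 200 camera calls.

## Working session

There is one attempt and no reset: what is moved stays moved. The work goes in short steps, Python scripts to look and compute and a tool call to move; the robot and the scene stay as the last step left them, time stands still between calls to the robot, and variables do not carry over. Pictures are saved under pics/ and viewed, at most 10 in all, crops included, and the job is handed in when it is done.

Besides the shell and the picture viewer there is one more tool, called after "Call:" as name(argument=value, ...) on one line, values as JSON. arm_command: Moves the arm, as the interface text tells. Its arguments: {"type":"object","properties":{"moves":{"type":"array"},"newtons":{"type":"number"}},"required":["moves"]}

```bash
mkdir -p pics; cat > h.py <<'E'
import numpy as np, cv2
from scipy.spatial.transform import Rotation as R
from workcell import get_state, read_camera, camera_info, hand_in, recognise
def rot(q): return R.from_quat([q[1],q[2],q[3],q[0]])
def cloud(name):
    s=get_state(); img,d=read_camera(name); i=camera_info(name)
    h,w=d.shape; f=h/2/np.tan(np.radians(i["fovy"])/2)
    u,v=np.meshgrid(np.arange(w),np.arange(h))
    p=np.dstack([(u-i["cx"])/f*d,(v-i["cy"])/f*d,d])
    if "eye" in i:
        o=i["orientation"]; o=np.array(o)
        M=rot(o).as_matrix() if o.size==4 else o
        P=p@M.T+np.array(i["eye"])
    else:
        T=np.array(i["tool_from_camera"]); P=p@T[:3,:3].T+T[:3,3]
        P=P@rot(s["orientation"]).as_matrix().T+np.array(s["tcp_pos"])
    P[d==0]=np.nan
    return img,d,P
E
python3 - <<'E'
from h import *
for n in ("scene","top"):
    img,d,P=cloud(n); cv2.imwrite(f"pics/{n}0.png",img); np.savez(f"/tmp/{n}.npz",img=img,P=P)
    print(n,camera_info(n))
    for l in ("board","board_top","holder","rest","rest_edge","bin","stator","bottle"):
        for r in recognise(n,l)[:4]:
            c,w=map(int,np.round(r["point"])); print(l,c,w,round(r["confidence"],2),np.round(P[w,c],3))
s=get_state();print(s["clock"],s["orientation"],s["tcp_pos"],s["finger_gap"])
E
```

```text
scene {'fovy': 46.45754118463411, 'cx': 316.6715415454916, 'cy': 199.12453186028569, 'eye': array([1.165374  , 0.5921751 , 1.32152021]), 'orientation': array([-0.11722359,  0.35947052,  0.88273189, -0.2789695 ])}
board 345 234 0.69 [0.592 0.141 0.115]
board_top 346 234 0.79 [0.592 0.144 0.118]
holder 466 258 0.74 [0.353 0.434 0.043]
holder 400 210 0.7 [0.369 0.181 0.056]
holder 300 308 0.69 [0.832 0.196 0.048]
rest 279 176 0.63 [ 0.571 -0.185  0.081]
rest_edge 278 177 0.61 [ 0.577 -0.182  0.083]
bin 425 312 0.56 [0.564 0.449 0.003]
stator 259 252 0.9 [ 0.799 -0.025  0.05 ]
bottle 219 143 0.84 [ 0.62  -0.453  0.07 ]
top {'fovy': 46.89085058201743, 'cx': 322.7599362801758, 'cy': 207.16434324010265, 'eye': array([4.83459203e-01, 1.25916674e-03, 1.58120610e+00]), 'orientation': array([-0.02237892,  0.7172323 , -0.6960416 ,  0.02455814])}
board 275 205 0.81 [0.583 0.149 0.127]
board 281 188 0.69 [0.65  0.143 0.008]
board_top 276 205 0.77 [0.583 0.146 0.128]
holder 194 279 0.93 [0.334 0.42  0.027]
holder 283 187 0.92 [0.653 0.136 0.011]
holder 269 281 0.79 [0.338 0.166 0.062]
rest 385 216 0.73 [ 0.56  -0.205  0.087]
rest_edge 383 223 0.83 [ 0.537 -0.199  0.087]
bin 185 212 0.88 [0.558 0.469 0.004]
bin 381 218 0.22 [ 0.554 -0.192  0.083]
stator 337 147 0.64 [ 0.788 -0.044  0.055]
bottle 462 206 0.7 [ 0.599 -0.45   0.1  ]
0.9 [8.60621988e-05 9.85770550e-01 1.68096444e-01 1.16734842e-05] [ 0.19057185 -0.5425578   0.2313553 ] 0.08542022261013783
```

View pics/scene0.png

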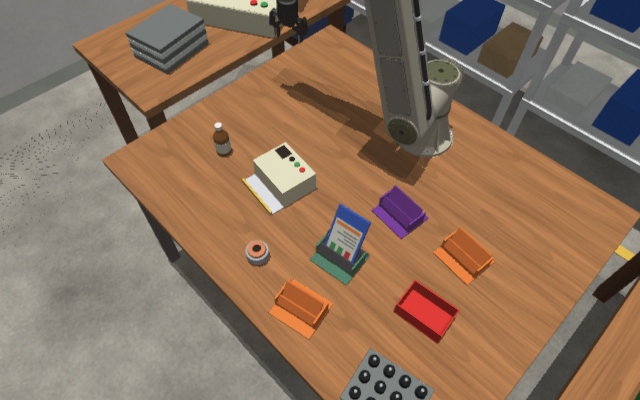

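View pics/top0.png

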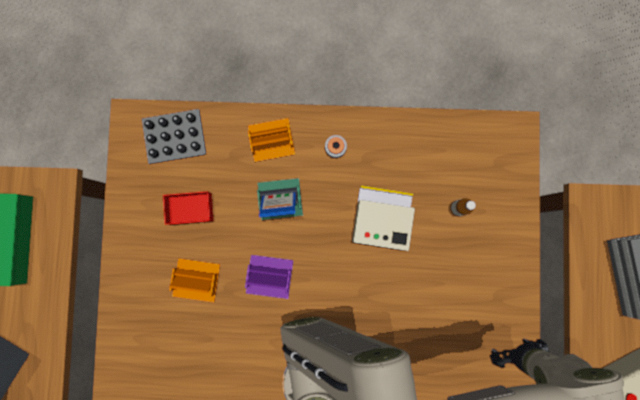

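Holder candidates in the scene picture are orange (466,258), purple (400,210), orange (300,308) and green/black with the board in it (340,255). The green one fits the description. For the box, the cream one on this bench at scene (284,176) fits, since the other cream one is on the far table. Next I confirm with a crop and take measurements.

```bash
python3 - <<'E'
from h import *
z=np.load("/tmp/scene.npz"); img,P=z["img"],z["P"]
cv2.imwrite("pics/crop1.png",cv2.resize(img[140:300,230:390],None,fx=3.7,fy=3.7,interpolation=cv2.INTER_CUBIC))
def rect(X):
    r=cv2.minAreaRect((X[:,:2]*1000).astype(np.float32)); return r
for n in("scene","top"):
    z=np.load(f"/tmp/{n}.npz"); img,P=z["img"].astype(int),z["P"]
    B,G,Rr=img[...,0],img[...,1],img[...,2]
    reg=lambda x0,x1,y0,y1,z0,z1:(P[...,0]>x0)&(P[...,0]<x1)&(P[...,1]>y0)&(P[...,1]<y1)&(P[...,2]>z0)&(P[...,2]<z1)
    m=reg(.52,.72,.05,.25,.10,.25)
    X=P[m]; c=np.median(X,0); X=X[np.linalg.norm(X-c,axis=1)<.15]
    for _ in range(4):
        c=X.mean(0); nrm=np.linalg.svd(X-c)[2][2]; nrm*=np.sign(nrm[0]); e=(X-c)@nrm; X=X[abs(e)<max(.004,2*e.std())]
    yaw=np.arctan2(nrm[1],nrm[0]); print(n,"board n",nrm.round(3),"lean",np.degrees(np.arcsin(nrm[2])).round(1),"yaw",np.degrees(yaw).round(2),"c",c.round(4),len(X))
    yv=np.array([-np.sin(yaw),np.cos(yaw),0]); zv=np.cross(nrm,yv)
    a=(X-c)@yv; b=(X-c)@zv; print(" width",np.percentile(a,[1,99]).round(3),"up",np.percentile(b,[1,99]).round(3)," top centre", (c+yv*np.percentile(a,[1,99]).mean()+zv*b.max()).round(4))
    m=reg(.4,.7,-.35,-.05,.078,.095); print(" boxtop",rect(P[m]),np.median(P[m][:,2]))
    m=reg(.55,.75,-.35,-.05,.003,.03)&(Rr>150)&(G>120)&(B<90); print(" lip",rect(P[m]),m.sum(),np.median(P[m],0).round(4))
    m=reg(.4,.75,-.35,-.05,.004,.1);print(" all",rect(P[m]))
    m=reg(.5,.75,.03,.28,.002,.1)&(G>Rr+15)&(G>B-5);print(" green",rect(P[m]),m.sum())
E
```

```text
scene board n [0.893 0.123 0.432] lean 25.6 yaw 7.83 c [0.578  0.142  0.1459] 902
 width [-0.055  0.053] up [-0.05   0.047]  top centre [0.5574 0.1382 0.1896]
 boxtop ((535.3621826171875, -200.1520233154297), (187.2071533203125, 143.2401580810547), 82.57317352294922) 0.0850175770126631
 lip ((655.4964599609375, -199.1282958984375), (187.6726837158203, 306.0739440917969), 3.4896633625030518) 225 [ 0.6805 -0.1949  0.0052]
 all ((575.0265502929688, -200.03280639648438), (349.52685546875, 299.6117858886719), 0.017402734607458115)
 green ((617.6533813476562, 145.97457885742188), (126.57849884033203, 143.69241333007812), 9.001840591430664) 604
top board n [0.889 0.124 0.44 ] lean 26.1 yaw 7.96 c [0.5733 0.1411 0.1498] 436
 width [-0.054  0.053] up [-0.053  0.045]  top centre [0.5521 0.1378 0.1935]
 boxtop ((531.100341796875, -200.88958740234375), (180.6137237548828, 139.9795379638672), 82.6745834350586) 0.08454618519521984
 lip ((636.150146484375, -167.33294677734375), (82.64042663574219, 262.1184387207031), 18.28847885131836) 106 [ 0.6518 -0.2129  0.0183]
 all ((575.136474609375, -199.9512939453125), (349.6947021484375, 299.5413818359375), 0.021337222307920456)
 green ((613.619873046875, 146.2235107421875), (126.22906494140625, 140.6121063232422), 8.717497825622559) 525
```

View pics/crop1.png

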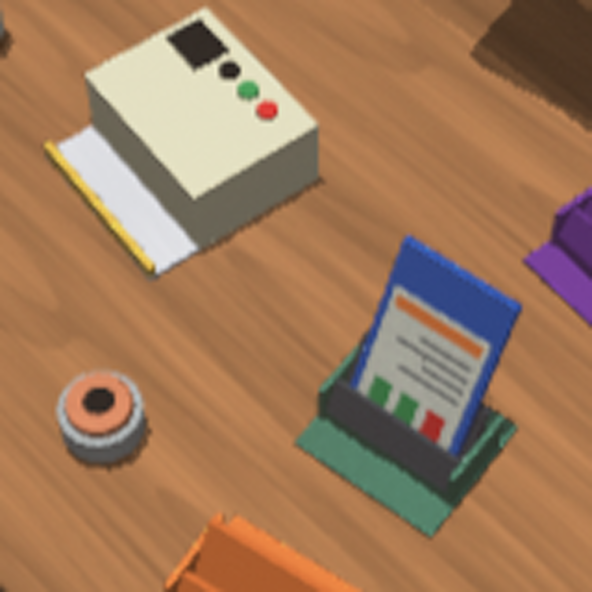

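The crop confirms it. The blue board with the orange bar sits in the green/black stand, face towards +x, top edge around crop (462,272). The cream box is at upper left with its yellow lip from (48,147) to (153,268), facing +x. Now I plan the pre-grasp.

```bash
cat > plan.py <<'E'
from h import *
from scipy.spatial.transform import Slerp
def bpose(yaw,lean):  # tool rotation for board with yaw, lean (deg)
    y,l=np.radians([yaw,lean]); zb=np.array([-np.sin(l)*np.cos(y),-np.sin(l)*np.sin(y),np.cos(l)])
    yb=np.array([-np.sin(y),np.cos(y),0]); n=np.cross(yb,zb); return R.from_matrix(np.c_[yb,n,-zb]),zb,n,yb
def rows(start,goals):
    """start (p,R); goals list of (p,R,N); prints rounded rows"""
    p,q=np.array(start[0]),start[1]
    for gp,gq,N in goals:
        sl=Slerp([0,1],R.concatenate([q,gq])); p0=p.copy()
        for k in range(1,N+1):
            s=k/N; d=q.inv().apply(p0+(gp-p0)*s-p)*1000; d=d.round(0); t=(q.inv()*sl(s)).as_rotvec().round(2)
            p=p+q.apply(d/1000); q=q*R.from_rotvec(t); print([*map(float,d),*map(float,t)])
        print("--",p.round(4), "rot err",np.degrees((q.inv()*gq).magnitude()).round(2))
    return p,q
def cur():
    s=get_state(); return s["tcp_pos"],rot(s["orientation"])
E
python3 - <<'E'
from plan import *
Q,zb,n,yb=bpose(8.3,25)
top=np.array([.5503,.137,.189]); g=top-zb*.059; print(g)
rows(cur(),[(g+zb*.13,Q,16)])
E
```

```text
[0.57497331 0.14059945 0.13552784]
[33.0, -33.0, -1.0, -0.02, 0.02, -0.08]
[36.0, -30.0, -2.0, -0.03, 0.02, -0.09]
[39.0, -27.0, -1.0, -0.02, 0.02, -0.08]
[41.0, -23.0, -1.0, -0.02, 0.02, -0.09]
[42.0, -20.0, -1.0, -0.02, 0.01, -0.08]
[44.0, -17.0, -1.0, -0.03, 0.02, -0.09]
[46.0, -12.0, 0.0, -0.02, 0.02, -0.08]
[46.0, -8.0, 1.0, -0.02, 0.02, -0.09]
[47.0, -5.0, 1.0, -0.02, 0.02, -0.08]
[47.0, -1.0, 2.0, -0.03, 0.02, -0.09]
[46.0, 4.0, 3.0, -0.02, 0.02, -0.08]
[47.0, 7.0, 5.0, -0.02, 0.02, -0.09]
[45.0, 11.0, 5.0, -0.03, 0.01, -0.08]
[44.0, 14.0, 6.0, -0.02, 0.02, -0.09]
[43.0, 19.0, 7.0, -0.02, 0.02, -0.08]
[41.0, 21.0, 9.0, -0.02, 0.02, -0.08]
-- [0.5206 0.1327 0.2532] rot err 0.36
```

Call:
arm_command(moves=[1, 33, -33, -1, -0.02, 0.02, -0.08, 1, 36, -30, -2, -0.03, 0.02, -0.09, 1, 39, -27, -1, -0.02, 0.02, -0.08, 1, 41, -23, -1, -0.02, 0.02, -0.09, 1, 42, -20, -1, -0.02, 0.01, -0.08, 1, 44, -17, -1, -0.03, 0.02, -0.09, 1, 46, -12, 0, -0.02, 0.02, -0.08, 1, 46, -8, 1, -0.02, 0.02, -0.09], newtons=60)

```text
clock: 1.9
tcp_pos: [0.3565, -0.2038, 0.2425]
orientation: [0.076, 0.866, 0.486, 0.087]
wrist_force: [0.3, -1.0, 0.2]
finger_gap: 0.0854
grip_force: 0.0
```

Call:
arm_command(moves=[1, 47, -5, 1, -0.02, 0.02, -0.08, 1, 47, -1, 2, -0.03, 0.02, -0.09, 1, 46, 4, 3, -0.02, 0.02, -0.08, 1, 47, 7, 5, -0.02, 0.02, -0.09, 1, 45, 11, 5, -0.03, 0.01, -0.08, 1, 44, 14, 6, -0.02, 0.02, -0.09, 1, 43, 19, 7, -0.02, 0.02, -0.08, 1, 41, 21, 9, -0.02, 0.02, -0.08])

```text
clock: 2.9
tcp_pos: [0.521, 0.1345, 0.2537]
orientation: [0.14, 0.639, 0.738, 0.163]
wrist_force: [0.3, -0.0, 0.6]
finger_gap: 0.0851
grip_force: 0.0
```

```bash
python3 - <<'E'
from plan import *
import time
Q,zb,n,yb=bpose(8.3,25)
img,d,P=cloud("wrist"); cv2.imwrite("pics/w1.png",img); np.savez("/tmp/wrist.npz",img=img,P=P)
s=get_state(); print(s["clock"],s["tcp_pos"],s["joint_pos"],np.degrees((rot(s["orientation"]).inv()*Q).magnitude()))
I=img.astype(int)
m=(P[...,0]>.5)&(P[...,0]<.72)&(P[...,1]>.05)&(P[...,1]<.25)&(P[...,2]>.1)&(P[...,2]<.23)&(I[...,0]>I[...,2]+40)
X=P[m];print(len(X), "blue min/max",X.min(0),X.max(0))
hi=X[X[:,2]>np.percentile(X[:,2],70)]
print("top-ish",hi.mean(0),cv2.minAreaRect((hi[:,:2]*1000).astype(np.float32)))
E
```

```text
2.95 [0.52291648 0.13793402 0.25401059] [ 0.09506796 -0.10498483 -0.47281722  0.7673389   0.02556379  1.52260478] 0.3130484733693651
1504 blue min/max [0.54175471 0.08583615 0.11028372] [0.58540657 0.19740302 0.18846587]
top-ish [0.555825   0.14204777 0.18715215] ((555.1739501953125, 138.97752380371094), (6.508091449737549, 106.58194732666016), 7.591107368469238)
```

View pics/w1.png

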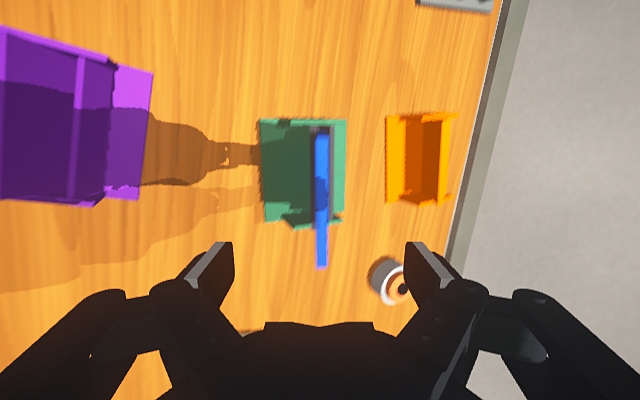

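The wrist view shows the board edge-on at columns 314–328, rows 128–268, midway between the fingers (about 232 and 408). I'll fit it in tool coordinates.

```bash
python3 - <<'E'
from plan import *
z=np.load("/tmp/wrist.npz"); I,P=z["img"].astype(int),z["P"]
p,q=cur()
m=(P[...,0]>.5)&(P[...,0]<.62)&(P[...,1]>.07)&(P[...,1]<.21)&(P[...,2]>.1)&(P[...,2]<.23)&(I[...,0]>I[...,2]+40)
T=q.inv().apply(P[m]-p)*1000
e=T[T[:,2]<np.percentile(T[:,2],1)+6]
print("n",len(T),len(e)); 
for i in range(3): print("xyz"[i],np.percentile(T[:,i],[1,10,50,90,99]).round(1),"edge",np.percentile(e[:,i],[1,10,50,90,99]).round(1))
print("slope y vs x",np.degrees(np.polyfit(e[:,0],e[:,1],1)[0]*1).round(4))
print(p)
E
```

```text
n 1504 1457
x [-55.7 -43.    6.1  43.3  49.6] edge [-55.9 -43.6   4.5  41.   48.5]
y [-5.7 -4.6 -1.1  2.8  3.6] edge [-5.7 -4.6 -1.1  2.8  3.6]
z [ 73.4  74.   74.9  75.9 132.1] edge [73.4 74.  74.9 75.8 76.5]
slope y vs x -0.0572
[0.52291648 0.13793402 0.25401059]
```

Call:
arm_command(moves=[1, -1, -1, 34, 0, 0, 0, 1, -1, 0, 33, 0, 0, 0, 1, -1, 0, 33, 0, 0, 0, 1, 0, 0, 33, 0, 0, 0, 1, 0, 0, 0, 0, 0, 0])

```text
clock: 3.58
tcp_pos: [0.5735, 0.1374, 0.129]
orientation: [0.138, 0.641, 0.738, 0.16]
wrist_force: [-0.2, 0.1, -0.2]
finger_gap: 0.085
grip_force: 0.0
```

Call:
arm_command(moves=[-1, 0, 0, 0, 0, 0, 0, -1, 0, 0, 0, 0, 0, 0, -1, 0, 0, 0, 0, 0, 0, -1, 0, 0, 0, 0, 0, 0, -1, 0, 0, 0, 0, 0, 0, -1, 0, 0, 0, 0, 0, 0], newtons=60)

```text
clock: 4.32
tcp_pos: [0.577, 0.1378, 0.1337]
orientation: [0.141, 0.64, 0.737, 0.164]
wrist_force: [1.6, 0.8, 5.8]
finger_gap: 0.0093
grip_force: 64.2
```

Gripped (9.3 mm gap, 64 N). I'll pull it out along the slot.

Call:
arm_command(moves=[-1, 0, 0, -10, 0, 0, 0, -1, 0, 0, -20, 0, 0, 0, -1, 0, 0, -25, 0, 0, 0, -1, 0, 0, -30, 0, 0, 0, -1, 0, 0, -30, 0, 0, 0, -1, 0, 0, -20, 0, 0, 0, -1, 0, 0, 0, 0, 0, 0])

```text
clock: 5.2
tcp_pos: [0.5183, 0.1295, 0.2546]
orientation: [0.14, 0.641, 0.737, 0.162]
wrist_force: [0.8, -0.3, -2.0]
finger_gap: 0.009
grip_force: 63.7
```

```bash
python3 - <<'E'
from plan import *
p,q=cur(); s=get_state(); print(p,s["wrist_force"],s["finger_gap"])
yaw,lean=-7.4,22
Q,zb,n,yb=bpose(yaw,lean); y=np.radians(yaw)
X=np.array([np.cos(y),np.sin(y),0]); e=np.array([.602,-.2095,0])
O=e+X*.034+np.array([0,0,.006])+n*.005
g=O+zb*.1218; print("final",g); hov=g+zb*.13; print("hover",hov)
rows((p,q),[(hov,Q,9)])
E
```

```text
[0.51829538 0.12946872 0.25455296] [ 0.75730363 -0.33963583 -2.01523638] 0.009042280439575766
final [ 0.59506706 -0.20859957  0.12080403]
hover [ 0.54677381 -0.20232737  0.24133793]
[-37.0, -2.0, 0.0, 0.01, -0.01, 0.03]
[-37.0, -2.0, 1.0, 0.0, -0.01, 0.03]
[-37.0, 0.0, 1.0, 0.01, -0.02, 0.02]
[-37.0, 1.0, 2.0, 0.0, -0.01, 0.03]
[-37.0, 1.0, 3.0, 0.01, -0.01, 0.03]
[-37.0, 3.0, 2.0, 0.0, -0.01, 0.02]
[-36.0, 3.0, 3.0, 0.01, -0.01, 0.03]
[-37.0, 5.0, 4.0, 0.0, -0.02, 0.03]
[-36.0, 6.0, 4.0, 0.01, -0.01, 0.03]
-- [ 0.547  -0.202   0.2412] rot err 0.28
```

Call:
arm_command(moves=[-1, -37, -2, 0, 0.01, -0.01, 0.03, -1, -37, -2, 1, 0, -0.01, 0.03, -1, -37, 0, 1, 0.01, -0.02, 0.02, -1, -37, 1, 2, 0, -0.01, 0.03, -1, -37, 1, 3, 0.01, -0.01, 0.03, -1, -37, 3, 2, 0, -0.01, 0.02, -1, -36, 3, 3, 0.01, -0.01, 0.03, -1, -37, 5, 4, 0, -0.02, 0.03])

```text
clock: 6.2
tcp_pos: [0.5434, -0.1663, 0.2396]
orientation: [0.143, 0.728, 0.658, 0.128]
wrist_force: [0.6, 0.4, -3.4]
finger_gap: 0.0094
grip_force: 63.8
```

Call:
arm_command(moves=[-1, -36, 6, 4, 0.01, -0.01, 0.03, -1, 0, 0, 0, 0, 0, 0, -1, 0, 0, 0, 0, 0, 0])

```text
clock: 6.58
tcp_pos: [0.5469, -0.2012, 0.2389]
orientation: [0.141, 0.739, 0.647, 0.124]
wrist_force: [-0.1, 0.4, -2.1]
finger_gap: 0.0089
grip_force: 63.8
```

```bash
python3 - <<'E'
from plan import *
img,d,P=cloud("wrist"); cv2.imwrite("pics/w2.png",img); np.savez("/tmp/wrist2.npz",img=img,P=P)
i2,d2,P2=cloud("scene"); np.savez("/tmp/scene2.npz",img=i2,P=P2); cv2.imwrite("pics/s2.png",cv2.resize(i2[100:260,200:400],None,fx=3.5,fy=3.5,interpolation=cv2.INTER_CUBIC))
s=get_state(); p,q=cur(); Q=bpose(-7.4,22)[0]
print(s["clock"],p,s["joint_pos"].round(2) if hasattr(s["joint_pos"],'round') else s["joint_pos"],"roterr tool",(q.inv()*Q).as_rotvec().round(3))
m=(abs(P[...,2]-.085)<.004)&(P[...,0]>.42)&(P[...,0]<.66)&(abs(P[...,1]+.2)<.14)
X=P[m]; print("boxtop",len(X),np.median(X[:,2]),cv2.minAreaRect((X[:,:2]*1000).astype(np.float32)))
E
```

```text
6.675 [ 0.54729291 -0.20080819  0.23995919] [-0.57  0.04 -0.34  0.84  0.16  1.16] roterr tool [-0.005  0.001 -0.002]
boxtop 21174 0.08562304831326374 ((532.6882934570312, -201.980224609375), (179.69789123535156, 140.19349670410156), 82.7203369140625)
```

View pics/w2.png

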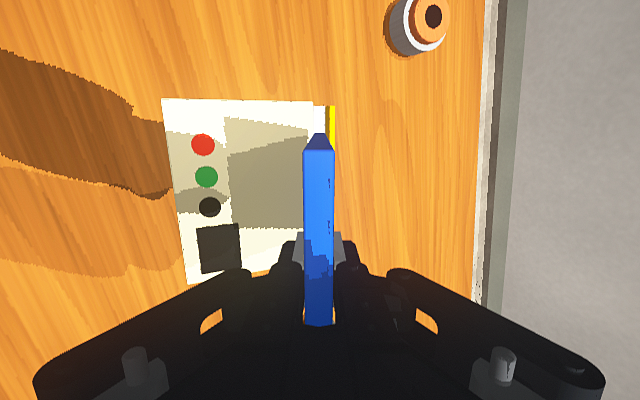

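View pics/s2.png

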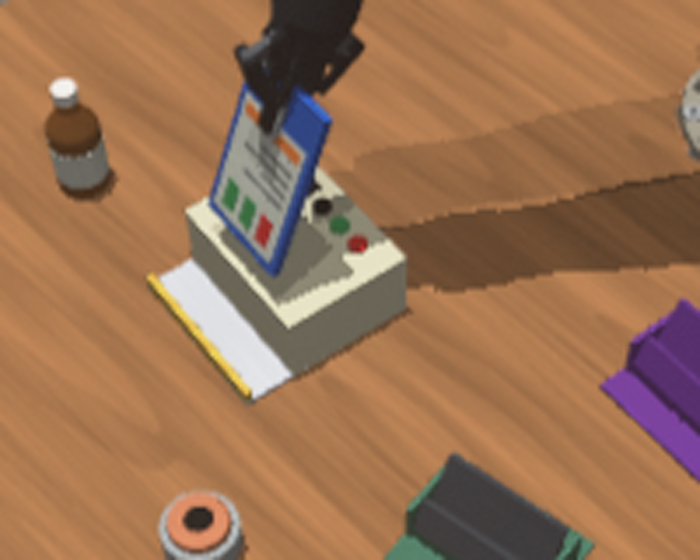

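The wrist view fixes the box top exactly (180×140 mm, yaw −7.3°), with the board edge-on at columns 303–335. The scene view shows the board held square, face out, above the box. Next I check its pose in the hand.

```bash
python3 - <<'E'
from plan import *
p,q=cur()
z=np.load("/tmp/wrist2.npz"); I,P=z["img"].astype(int),z["P"]
T=q.inv().apply((P-p).reshape(-1,3)).reshape(P.shape)*1000
m=(I[...,0]>I[...,2]+40)&(abs(T[...,1])<20)&(T[...,2]<130)&(T[...,2]>-90)&(abs(T[...,0])<80)
X=T[m]; print("wrist blue",len(X)); print([np.percentile(X[:,i],[1,50,99]).round(1) for i in range(3)])
t=X[X[:,2]<-45]; print("top edge pts",len(t),[np.percentile(t[:,i],[1,50,99]).round(1) for i in range(3)])
f=X[X[:,2]>-40]; print("end face pts",len(f),[np.percentile(f[:,i],[1,50,99]).round(1) for i in range(3)])
if len(f)>50: print("end face tilt y/z deg",np.degrees(np.polyfit(f[:,2],f[:,1],1)[0]))
z=np.load("/tmp/scene2.npz"); P=z["P"]; T=q.inv().apply((P-p).reshape(-1,3)).reshape(P.shape)*1000
m=(abs(T[...,1]-5)<12)&(T[...,2]>15)&(T[...,2]<125)&(abs(T[...,0])<70); X=T[m]
for _ in range(4):
    c=X.mean(0); n=np.linalg.svd(X-c)[2][2]; n*=np.sign(n[1]); e=(X-c)@n; X=X[abs(e)<max(2,2*e.std())]
print("scene face",len(X),n.round(3),c.round(1),[np.percentile(X[:,i],[1,99]).round(1) for i in range(3)])
E
```

```text
wrist blue 5586
[array([-4.2, 31.6, 57.4]), array([-5.2, -0.4,  4.5]), array([-57.4, -55.9,  17.2])]
top edge pts 5348 [array([-4.2, 30.4, 57.4]), array([-5.2, -0.4,  4.5]), array([-57.4, -55.9, -53.4])]
end face pts 210 [array([-7.8, 57.4, 57.5]), array([-6.4, -0.1,  5.6]), array([-37.7, -11.2,  82.2])]
end face tilt y/z deg 0.05490271076568483
scene face 600 [-0.001  1.    -0.001] [ 5.7  6.  67.9] [array([-51.5,  58.9]), array([3.1, 8.8]), array([ 16.2, 123. ])]
```

```bash
cat > place.py <<'E'
from plan import *
YAW=-7.28; e=np.array([.6022,-.2109,0]); X=np.array([np.cos(np.radians(YAW)),np.sin(np.radians(YAW)),0])
Rw=np.c_[X,np.cross([0,0,1],X),[0,0,1]]
off=np.array([.0024,-.0004,.124])
def tcp(a,lean,lift=0):
    Q,zb,n,yb=bpose(YAW,lean); O=e+X*a+np.array([0,0,.006])+n*.005
    return O-Q.apply(off)+zb*lift,Q
def where():
    p,q=cur(); bo=p+q.apply(off); zb=-q.apply([0,0,1]); n=q.apply([0,1,0])
    f=lambda v:(Rw.T@(v-e)*1000).round(1)
    zr=Rw.T@zb; t=((.085-(bo-n*.005)[2])/zb[2])
    print("back corner",f(bo-n*.005),"front corner",f(bo+n*.005),"lean",np.degrees(np.arctan2(-zr[0],zr[2])).round(2),"roll",np.degrees(zr[1]).round(2),
      "yaw",np.degrees(np.arctan2(n[1],n[0])).round(2),"back at edge height",f(bo-n*.005+zb*t),"force",np.round(get_state()["wrist_force"],1))
E
python3 - <<'E'
from place import *
where(); p,q=cur()
g,Q=tcp(.034,22,.015); rows((p,q),[(g,Q,5)])
E
```

```text
back corner [-14.8   5.3 122.8] front corner [ -5.5   5.3 126.5] lean 21.74 roll 0.08 yaw -7.54 back at edge height [ 0.2  5.2 85. ] force [-0.5  0.7 -2.2]
[-1.0, 0.0, 22.0, -0.0, 0.0, -0.0]
[-1.0, 1.0, 23.0, -0.0, 0.0, -0.0]
[-1.0, -0.0, 22.0, -0.0, 0.0, -0.0]
[-1.0, 0.0, 22.0, -0.0, 0.0, -0.0]
[-1.0, 1.0, 23.0, -0.0, 0.0, -0.0]
-- [ 0.5896 -0.2114  0.1367] rot err 0.37
```

Call:
arm_command(moves=[-1, -2, 3, 15, 0, 0, 0, -1, -2, 0, 23, 0, 0, 0, -1, -1, 0, 25, 0, 0, 0, -1, 0, 0, 25, 0, 0, 0, -1, 0, 0, 22, 0, 0, 0, -1, 0, 0, 0, 0, 0, 0])

```text
clock: 7.42
tcp_pos: [0.5896, -0.2112, 0.1372]
orientation: [0.141, 0.739, 0.647, 0.124]
wrist_force: [0.2, 0.6, -1.9]
finger_gap: 0.0091
grip_force: 63.9
```

```bash
python3 - <<'E'
from place import *
for n in ("scene","wrist"):
    i2,d2,P2=cloud(n); np.savez(f"/tmp/{n}3.npz",img=i2,P=P2)
    if n=="scene": cv2.imwrite("pics/s3.png",cv2.resize(i2[140:220,220:340],None,fx=6,fy=6,interpolation=cv2.INTER_CUBIC))
where(); p,q=cur(); s=get_state(); print(s["clock"],s["finger_gap"])
P=np.load("/tmp/scene3.npz")["P"]; T=(q.inv().apply((P-p).reshape(-1,3))*1000); X=T[(abs(T[:,1]-5)<12)&(T[:,2]>15)&(T[:,2]<100)&(abs(T[:,0])<70)]
print(len(X),np.median(X,0))
g,Q=tcp(.035,22,.0); rows((p,q),[(g,Q,3)])
E
```

```text
back corner [29.8 -0.6 22.9] front corner [39.1 -0.7 26.6] lean 21.82 roll 0.13 yaw -7.53 back at edge height [ 4.9 -0.5 85. ] force [-0.3 -0.6 -0.9]
7.525 0.009203801610897148
499 [ 8.8753079   4.2665123  56.55262871]
[0.0, -1.0, 6.0, -0.0, 0.0, -0.0]
[0.0, -0.0, 6.0, -0.0, 0.0, -0.0]
[0.0, -1.0, 6.0, -0.0, 0.0, -0.0]
-- [ 0.5954 -0.2129  0.1225] rot err 0.32
```

View pics/s3.png

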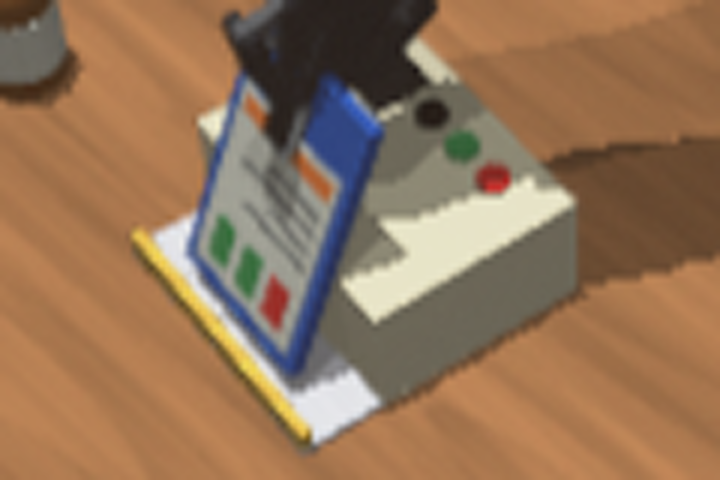

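The foot hangs just inside the lip, above the ledge, with its lower edge from crop (195,255) to (295,375). I lower it to touch.

Call:
arm_command(moves=[-1, 0, -1, 6, 0, 0, 0, -1, 0, 0, 5, 0, 0, 0, -1, 0, -1, 4, 0, 0, 0, -1, 0, 0, 0, 0, 0, 0])

```text
clock: 8.02
tcp_pos: [0.594, -0.2131, 0.125]
orientation: [0.143, 0.739, 0.647, 0.124]
wrist_force: [-1.2, -0.0, -2.9]
finger_gap: 0.0092
grip_force: 63.7
```

Call:
arm_command(moves=[-1, 0, 0, 2, 0, 0, 0, -1, 0, 0, 0, 0, 0, 0])

```text
clock: 8.28
tcp_pos: [0.5951, -0.2134, 0.1236]
orientation: [0.143, 0.739, 0.647, 0.125]
wrist_force: [-0.2, 0.6, -3.5]
finger_gap: 0.009
grip_force: 63.7
```

```bash
python3 -c "
from place import *
where()"
```

```text
back corner [34.4 -1.3  6.5] front corner [43.7 -1.3 10.2] lean 21.85 roll 0.16 yaw -7.57 back at edge height [ 2.9 -1.  85. ] force [-0.2  0.6 -3.5]
```

Call:
arm_command(moves=[-1, 0, -0.5, 2, 0, 0, 0, -1, 0, 0, 0, 0, 0, 0])

```text
clock: 8.52
tcp_pos: [0.5958, -0.2139, 0.1223]
orientation: [0.144, 0.739, 0.647, 0.125]
wrist_force: [-0.8, -0.5, 0.0]
finger_gap: 0.0092
grip_force: 64.0
```

Call:
arm_command(moves=[-1, 0, -0.5, 1, 0, 0, 0, -1, 0, 0, 0, 0, 0, 0])

```text
clock: 8.78
tcp_pos: [0.596, -0.2141, 0.1222]
orientation: [0.144, 0.739, 0.647, 0.125]
wrist_force: [-4.5, -0.5, 5.7]
finger_gap: 0.0095
grip_force: 65.3
```

```bash
python3 -c "
from place import *
where()"
```

```text
back corner [35.7 -2.   5.2] front corner [45.  -2.   8.9] lean 22.0 roll 0.23 yaw -7.56 back at edge height [ 3.5 -1.6 85. ] force [-4.5 -0.5  5.7]
```

The foot is on the ledge (vertical force up by about 8 N). Now I tilt it back about the foot.

Call:
arm_command(moves=[-1, 0, -2.5, 0, -0.02, 0, 0, -1, 0, 0, 0, 0, 0, 0])

```text
clock: 9.02
tcp_pos: [0.5937, -0.2138, 0.1212]
orientation: [0.152, 0.737, 0.645, 0.132]
wrist_force: [-3.2, -0.4, 6.0]
finger_gap: 0.0094
grip_force: 65.1
```

Call:
arm_command(moves=[-1, 0, -2, 0, -0.016, 0, 0, -1, 0, 0, 0, 0, 0, 0])

```text
clock: 9.28
tcp_pos: [0.5919, -0.2136, 0.1204]
orientation: [0.158, 0.736, 0.644, 0.137]
wrist_force: [-2.7, 0.1, 6.1]
finger_gap: 0.0094
grip_force: 65.3
```

```bash
python3 -c "
from place import *
where()"
```

```text
back corner [35.9 -2.1  5.1] front corner [45.  -2.1  9.2] lean 24.13 roll 0.25 yaw -7.55 back at edge height [ 0.1 -1.7 85. ] force [-2.7  0.1  6.1]
```

Call:
arm_command(moves=[-1, 0, -1.2, 0, -0.01, 0, 0, -1, 0, 0, 0, 0, 0, 0])

```text
clock: 9.52
tcp_pos: [0.591, -0.2135, 0.12]
orientation: [0.162, 0.735, 0.644, 0.14]
wrist_force: [-2.8, -1.1, 7.2]
finger_gap: 0.0092
grip_force: 65.2
```

Call:
arm_command(moves=[-1, 0, -1.2, 0, -0.01, 0, 0, -1, 0, 0, 0, 0, 0, 0])

```text
clock: 9.78
tcp_pos: [0.5906, -0.2135, 0.1199]
orientation: [0.166, 0.734, 0.643, 0.144]
wrist_force: [0.9, -0.5, 6.5]
finger_gap: 0.0093
grip_force: 65.0
```

```bash
python3 - <<'E'
from place import *
where(); print(get_state()["ft_torque"])
i2,d2,P2=cloud("scene"); np.savez("/tmp/scene4.npz",img=i2,P=P2); cv2.imwrite("pics/s4.png",cv2.resize(i2[140:220,220:340],None,fx=6,fy=6,interpolation=cv2.INTER_CUBIC))
E
```

```text
back corner [37.1 -2.1  5.5] front corner [46.1 -2.2  9.8] lean 25.36 roll 0.25 yaw -7.48 back at edge height [-0.6 -1.7 85. ] force [ 0.9 -0.5  6.5]
[-0.03077884  0.4035756   0.23294645]
```

View pics/s4.png

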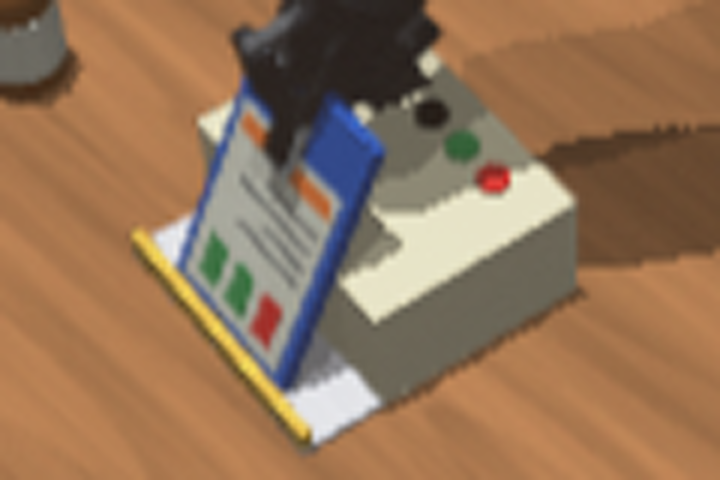

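The force along x moved from −2.8 to +0.9 N, so the foot is at the lip and the back is on the edge. In the picture the foot lies along the lip, with the lower edge from crop (180,265) to (285,388). I release partway and retract along the board.

Call:
arm_command(moves=[-0.7, 0, 0, 0, 0, 0, 0, -0.5, 0, 0, 0, 0, 0, 0, -0.2, 0, 0, 0, 0, 0, 0, -0.1, 0, 0, 0, 0, 0, 0, -0.1, 0, 0, 0, 0, 0, 0])

```text
clock: 10.45
tcp_pos: [0.5888, -0.2125, 0.1176]
orientation: [0.163, 0.734, 0.643, 0.143]
wrist_force: [-0.4, -0.4, -1.2]
finger_gap: 0.0391
grip_force: 0.0
```

Call:
arm_command(moves=[-0.1, 0, 0, -10, 0, 0, 0, -0.1, 0, 0, -20, 0, 0, 0, -0.1, 0, 0, -30, 0, 0, 0, -0.1, 0, 0, -40, 0, 0, 0, -0.1, 0, 0, -40, 0, 0, 0, -0.1, 0, 0, 0, 0, 0, 0])

```text
clock: 11.2
tcp_pos: [0.5311, -0.2057, 0.2495]
orientation: [0.167, 0.734, 0.643, 0.143]
wrist_force: [0.5, -0.1, -0.2]
finger_gap: 0.0387
grip_force: 0.0
```

```bash
python3 - <<'E'
from place import *
s=get_state(); print(s["clock"],s["tcp_pos"],s["wrist_force"])
i2,d2,P=cloud("scene"); cv2.imwrite("pics/s5.png",cv2.resize(i2[130:230,210:350],None,fx=5,fy=5,interpolation=cv2.INTER_CUBIC))
L=((P-e)@Rw)*1000
m=(L[...,2]>40)&(L[...,2]<165)&(abs(L[...,1])<75)&(L[...,0]>-60)&(L[...,0]<60)&(L[...,2]>95-0*L[...,0])
X=L[m]
for _ in range(4):
    c=X.mean(0); n=np.linalg.svd(X-c)[2][2]; n*=np.sign(n[0]); r=(X-c)@n; X=X[abs(r)<max(3,2*r.std())]
print("normal",n.round(3),"lean",np.degrees(np.arcsin(n[2])).round(1),"yaw rel",np.degrees(np.arctan2(n[1],n[0])).round(1),c.round(1),"y ext",np.percentile(X[:,1],[1,99]).round(1),"zmax",np.percentile(L[(abs(L[...,1])<60)&(abs(L[...,0]+38)<30)&(L[...,2]<185)][:,2],99.5))
for zc in (14,40): print("front x at z",zc,(c[0]-(n[2]*(zc-c[2])-n[1]*c[1])/n[0]).round(1))
E
```

```text
11.2 [ 0.53110678 -0.20570278  0.24949749] [ 0.49613444 -0.10683376 -0.1708619 ]
normal [0.895 0.005 0.447] lean 26.5 yaw rel 0.3 [ -9.4   2.4 131.1] y ext [-55.8  55.9] zmax 175.9554006870549
front x at z 14 49.1
front x at z 40 36.1
```

View pics/s5.png

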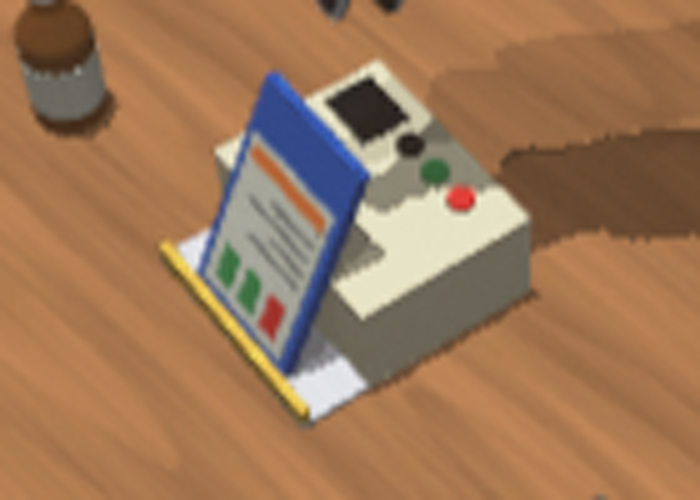

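The board stands on the ledge just behind the lip. It leans on the box edge, centred and square (yaw error 0.3°), face out, with the gripper clear.

```bash
python3 -c "
from h import *
print(hand_in())"
```

```text
the job is handed in; nothing more can be done
None
```

The blue job board now leans against the front of the cream box, foot just behind the yellow lip, printed face outwards, square and centred within the box's width; I handed the job in at about 11 s on the clock.

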